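# Make up the brake kit and the filter kit on the workshop bench

## Robot

A 6-joint arm with a two-finger parallel gripper is mounted at the origin on the work surface. World frame = base frame: x ahead of the robot, y to its left, z up, the work surface at z = 0. Lengths are in m, angles in degrees, forces in N, time in s.
With the tool pointing down it reaches from about 0.35 to 0.875 m from the base axis. Payload 4.2 kg.
Tool frame: the origin (TCP) lies midway between the tips of the shut fingers; the grasp point (between the pads) lies 19 mm behind it; y points along the fingers, z is the direction in which the jaws open and shut, and the axes are right-handed (so a half turn about y gives the same grasp; the last joint's range is limited). The gripper opens to 87 mm and grips with 3 to 60 N. Pads are 19 mm wide; open, the fingers measure 117 mm over their backs; the gripper's body (75 mm by 190 mm) begins 51 mm behind the grasp point.
Start: joints at [-52.506, 22.042, 0.453, 0, -68.411, -14.817], TCP at [0.241, -0.577, 0.223] pointing down, gripper open.
Joint ranges: [-179.83, 179.83], [-69.29, 118.12], [-61.27, 80.66], [-181.25, 117.63], [-171.15, -9.14], [-177.46, 177.46]. Speed limits (degrees/s): [159.86, 159.86, 180, 180, 180, 180].

## Interface

Orientations are given as [roll, pitch, yaw] about the fixed x, y, z axes, in that order (R = Rz(yaw) Ry(pitch) Rx(roll)).
In Python, from workcell import env gives the robot as it stands. The module is installed in compiled form; this text tells all that it offers. Calls block until the motion is done:
- env.goto(position, orientation): joint-space move of the TCP to a pose.
- env.move_straight(position, rotation=None, rate=0.15, force_limit=None): straight line of the TCP; rotation=None keeps the orientation; rate is the mean speed in m/s. With force_limit (N) it stops when the force on the tool has changed by that much, and returns True; else False.
- env.set_joints(angles): joint-space move.
- env.gripper_to(opening, grasp_force=None): opening from 0.0 (shut) to 1.0 (fully open); grasp_force is the grip in N (None keeps the last); returns when the fingers have stopped.
- env.dwell(seconds).
- env.inverse_kinematics(position, orientation): joint angles nearest the present ones, or None.
- env.read_state(): the state.
- env.grab_frame(name): name is "scene" or "top"; returns a dict with "image" (384x512x3 uint8, blue, green, red), "fx", "fy", "cx", "cy" (pixels), "D" ([k1, k2, p1, p2, k3] as OpenCV has them; the pictures are not rectified), "position" and "orientation" of the camera in the world. Camera axes: x right, y up, looking along -z (the intrinsics and any distortion apply to the point x, -y, -z); pixel columns grow to the right and rows downward; lengths in m; the calibration is good to about 2 mm. A picture is of the moment at which its call begins. There is no depth.
A pose or a line that the arm cannot do raises env.Unreachable and nothing moves.
- env.close_job(): hands the job in, once; it reports no verdict.
Trained networks look in a picture, given as the dict that the camera call returned (one of the last four; its "shot" number tells which), for a name from the list of things; names that differ only in an ending like _2 or _b are one class to them, and where a whole thing is asked for, a point or a joint stands for the part that bears it (a point fixed in the world has none). Each returns a list of dicts, best first, with "score" (0 to 1); they miss things now and then, are a little off and sometimes report something else, mostly with a low value. They report only what shows in the picture. A call takes as long as a camera call. They do not tell look-alikes from the thing itself.
- env.search_frame(picture, thing): "xyz" ([x, y, z] in m, in world coordinates, good to about 4 mm: the middle of the surface that is visible of it).
- env.trace(picture, thing): "mask" (384x512 bool, what is visible of it).
The state is a dict: "clock": time; "joint_positions": joint angles; "qvel": joint speeds; "joint_torque": joint torques, N m; "position": TCP position; "tool_rot": TCP orientation; "force": force on the tool from outside, world axes, zero at the start; "wrist_torque": the same for the moment, N m; "opening": opening from 0.0 (shut) to 1.0 (fully open).
Only numpy, scipy, OpenCV 4.12 (cv2) and the standard library are available. Lean on these libraries where they do the work, as an engineer would, in place of code of your own. Each camera call takes 0.05 s, during which the arm holds its last target.

## Task

Make up the two kits for the next vehicle from the stock on the bench. Brake kit, yellow tray: lay the wheel bearing flat in its pocket, stand both brake pads on their long edge across the pad lane, side by side in either order, and push the sliding end stop up until both pads are held snug against the end wall. Filter kit, blue tray: stand the new orange oil filter and the grey-and-green fuel filter upright, one in each pocket; leave the used black filter where it is.

Things in the scene. Friction and masses are not known exactly. Their poses are not given: they have to be found in the camera images.
- brake_tray: Yellow steel kit tray, fixed, 216 (x) by 208 mm (y). Origin under its centre on the bench, z up. Floor top 3 mm, rims 28 mm above the bench, walls 4 mm. A divider along y parts the wide pad lane (inside x -104 to +18 mm) from the bearing pocket (inside x +22 to +104 mm); both inside y -100 to +100 mm. Lane's end wall: inner face y = -100 mm, 40 mm high. An aluminium end stop slides in the lane.
- service_tray: Blue steel kit tray for filters, fixed, 190 (x) by 102 mm (y). Origin under its centre on the bench, z up. Floor top 4 mm, rims 28 mm above the bench, walls 4 mm thick. A divider (top 24 mm above the bench) makes two pockets 89 (x) by 94 mm (y) inside, centred at x = -46.5 and +46.5 mm, y = 0. Either filter may use either pocket.
- stop_post (a point): Black post, 16 mm dia, top 60 mm above the bench, on the yellow tray's end stop; point on its axis 45 mm up; axes as the tray's. It slides along tray y (x = -43 mm) only, from y = +62..+80 mm, stays put; 2 N moves it, up to 10 N with both pads. Its plate, 112 mm wide, top 42 mm up, has its pressing face 40 mm from the post towards the end wall (-y) and is 4 mm thick; foot ends 14 mm behind.
- inner_pad_center (a point): Inner brake pad: grey steel backing plate with a small brass clip on its top edge, dark lining. 102 mm long (its x), 17 mm thick (its y), 50 mm high; stands on its straight long edge on the bench. The point is its centre, 25 mm above its lower edge; z up. About 0.32 kg.
- outer_pad_center (a point): Outer brake pad: red-brown steel backing plate without clip, dark lining. 102 mm long (its x), 17 mm thick (its y), 50 mm high; stands on its straight long edge on the bench. The point is its centre, 25 mm above its lower edge; z up. About 0.32 kg.
- bearing_center (a point): Wheel bearing: bright steel ring with black seals, 64 mm outer diameter, 34 mm bore, 37 mm high, lying flat, its bore upright. The point is its centre, 18.5 mm above its underside; z up. About 0.48 kg.
- oil_filter_center (a point): New oil filter: orange canister with a white band and fluted top, 64 mm in diameter, 80 mm high, standing upright. The point is its centre, 40 mm above its underside; z up. About 0.36 kg.
- fuel_filter_center (a point): New fuel filter: grey aluminium canister with a green band and a small nipple with a green collar on top, 54 mm in diameter (55 mm over the beads), the body 84 mm high, 98 mm with the nipple, standing upright. The point is 49 mm above its underside, on the axis; z up. About 0.28 kg.
- used_filter_center (a point): Used oil filter that belongs in no kit: black, dirty canister with a rusty brown band, 64 mm in diameter, 70 mm high, standing upright. The point is its centre, 35 mm above its underside; z up.
Mind the look-alikes: they are no part of the job. What is shaped like the part that bears outer_pad_center but turquoise or white is not meant.

How it is judged (in metres and radians):
At the end, for the whole second after the job is handed in: Both new filters upright on the floor of a blue-tray pocket; bearing flat on the floor of the yellow tray's pocket; both pads on edge across the lane (0.12 rad, within 15 mm of its middle) at the end wall, the stop within 4 mm of snug. All at rest (heights 6 mm, tilts 0.12 rad) (x of oil_filter_center in the frame of service_tray between -0.092 and 0.092 m and y of oil_filter_center in the frame of service_tray between -0.048 and 0.048 m and z of oil_filter_center in the frame of service_tray between 0.038 and 0.05 m and angle between each of oil_filter_center, fuel_filter_center, bearing_center, inner_pad_center, outer_pad_center's own z axis and vertical below 0.12 rad and linear speed of each of oil_filter, fuel_filter, bearing, inner_pad, outer_pad below 0.02 m/s and x of fuel_filter_center in the frame of service_tray between -0.092 and 0.092 m and y of fuel_filter_center in the frame of service_tray between -0.048 and 0.048 m and z of fuel_filter_center in the frame of service_tray between 0.047 and 0.059 m and x of bearing_center in the frame of brake_tray between 0.022 and 0.104 m and y of bearing_center in the frame of brake_tray between -0.1 and 0.1 m and z of bearing_center in the frame of brake_tray between 0.0155 and 0.0275 m and x of inner_pad_center in the frame of brake_tray between -0.058 and -0.028 m and y of inner_pad_center in the frame of brake_tray between -0.102 and -0.066 m and z of inner_pad_center in the frame of brake_tray between 0.022 and 0.034 m and angle between the x axis of each of inner_pad_center, outer_pad_center and the x axis of brake_tray, either way round below 0.12 rad and x of outer_pad_center in the frame of brake_tray between -0.058 and -0.028 m and y of outer_pad_center in the frame of brake_tray between -0.102 and -0.066 m and z of outer_pad_center in the frame of brake_tray between 0.022 and 0.034 m and y of stop_post in the frame of brake_tray between -0.034 and -0.022 m); the robot touches nothing.
It fails at once if the used black filter is shifted more than 30 mm from its place (distance of used_filter_center from where it was at the start of the episode above 0.03 m).
It also fails if it takes over 136 s, if anything falls off the work surface, if the arm or the gripper's body presses on something with over 40 N, if the wrist force passes 120 N, or if a joint passes its speed limit or range.

## Working session

There is one attempt and no reset: what is moved stays moved. The work goes in short steps, each a Python script; the robot and the scene stay as the last script left them, time stands still between calls to the robot, and variables do not carry over. Pictures are saved under pics/ and viewed, and the job is handed in when it is done.

```bash
mkdir -p pics; python3 - <<'E'
from workcell import env
import cv2,numpy as np
s=env.read_state();print({k:np.round(v,3).tolist() for k,v in s.items()})
for n in("scene","top"):
    p=env.grab_frame(n);cv2.imwrite(f"pics/{n}0.png",p["image"])
    print(n,{k:np.round(v,4).tolist() for k,v in p.items() if k!="image"})
    if n=="top" or 1:
        for t in ["brake_tray","service_tray","stop_post","inner_pad_center","outer_pad_center","bearing_center","oil_filter_center","fuel_filter_center","used_filter_center"]:
            print(t,[(round(d["score"],2),np.round(d["xyz"],3).tolist()) for d in env.search_frame(p,t)])
print(env.read_state()["clock"])
E
```

```text
{'clock': 0.0, 'joint_positions': [-52.506, 22.09, 0.381, -0.027, -68.412, -14.817], 'qvel': [0.046, -0.084, 0.029, -0.018, 0.014, 0.088], 'joint_torque': [-0.001, -39.067, 18.74, 4.22, 0.011, -0.0], 'position': [0.241, -0.576, 0.221], 'tool_rot': [-89.876, 0.007, 22.667], 'force': [0.072, 0.026, 1.55], 'wrist_torque': [0.018, 0.006, 0.033], 'opening': 1.003}
scene {'fx': 375.4934, 'fy': 375.4934, 'cx': 259.1109, 'cy': 191.2888, 'D': [-0.0366, 0.0, 0.0, 0.0, 0.0], 'position': [1.006, 0.2672, 0.7272], 'orientation': [40.4948, -0.3836, 115.9297], 'shot': 1}
brake_tray [(0.83, [0.516, -0.301, 0.01])]
service_tray []
stop_post [(0.7, [0.463, -0.259, 0.014])]
inner_pad_center [(0.83, [0.579, 0.074, 0.041])]
outer_pad_center [(0.84, [0.34, 0.106, 0.032]), (0.8, [0.582, -0.061, 0.042]), (0.68, [0.319, -0.14, 0.028])]
bearing_center [(0.71, [0.69, 0.071, 0.032])]
oil_filter_center [(0.6, [0.483, 0.065, 0.067])]
fuel_filter_center [(0.95, [0.715, -0.067, 0.077])]
used_filter_center [(0.69, [0.47, -0.055, 0.059])]
top {'fx': 492.3315, 'fy': 492.3315, 'cx': 244.5159, 'cy': 195.0176, 'D': [-0.1799, 0.0, 0.0, 0.0, 0.0], 'position': [0.3829, 0.0517, 1.4648], 'orientation': [5.6596, -1.3471, -89.2012], 'shot': 2}
brake_tray [(0.92, [0.506, -0.305, 0.002])]
service_tray [(0.57, [0.534, 0.293, 0.004])]
stop_post []
inner_pad_center [(0.48, [0.566, 0.072, 0.045])]
outer_pad_center [(0.62, [0.568, -0.071, 0.048])]
bearing_center [(0.74, [0.683, 0.067, 0.037])]
oil_filter_center [(0.81, [0.456, 0.057, 0.08])]
fuel_filter_center [(0.75, [0.698, -0.081, 0.084])]
used_filter_center [(0.84, [0.453, -0.06, 0.072])]
1.0
```

View pics/scene0.png

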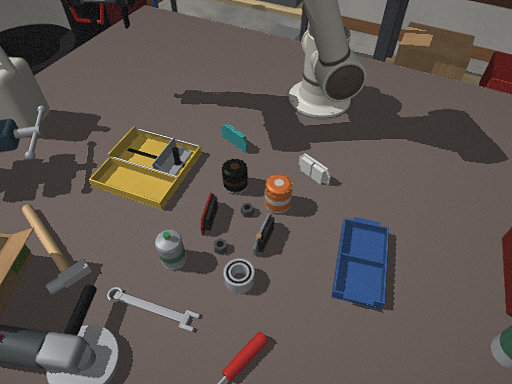

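View pics/top0.png

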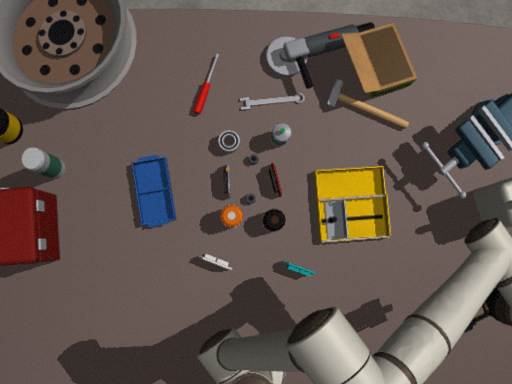

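```bash
cat > h.py <<'E'
import numpy as np,cv2
from scipy.spatial.transform import Rotation as R
def proj(p,X):
    X=np.atleast_2d(np.asarray(X,float)); M=R.from_euler('xyz',p["orientation"],degrees=True).as_matrix()
    c=(X-np.asarray(p["position"]))@M*[1,-1,-1]
    K=np.array([[p["fx"],0,p["cx"]],[0,p["fy"],p["cy"]],[0,0,1.]])
    return cv2.projectPoints(c.reshape(-1,1,3),np.zeros(3),np.zeros(3),K,np.asarray(p["D"],float))[0].reshape(-1,2)
def unproj(p,uv,z):
    K=np.array([[p["fx"],0,p["cx"]],[0,p["fy"],p["cy"]],[0,0,1.]])
    n=cv2.undistortPoints(np.asarray(uv,float).reshape(-1,1,2),K,np.asarray(p["D"],float)).reshape(-1,2)
    M=R.from_euler('xyz',p["orientation"],degrees=True).as_matrix()
    d=np.c_[n[:,0],-n[:,1],-np.ones(len(n))]@M.T
    o=np.asarray(p["position"]); t=(z-o[2])/d[:,2]
    return o+d*t[:,None]
def crop(img,x0,y0,x1,y1,s,path):
    cv2.imwrite(path,cv2.resize(img[y0:y1,x0:x1],None,fx=s,fy=s,interpolation=cv2.INTER_CUBIC))
def hull_mask(p,X,S=4):
    u=proj(p,X); h=cv2.convexHull(((u+0.5)*S*16).astype(np.int32))
    m=np.zeros((384*S,512*S),np.uint8); cv2.fillConvexPoly(m,h,255,cv2.LINE_8,4)
    return cv2.resize(m,(512,384),interpolation=cv2.INTER_AREA)/255.
def cyl(x,y,z0,h,d):
    a=np.linspace(0,2*np.pi,40,endpoint=False);c=np.c_[x+d/2*np.cos(a),y+d/2*np.sin(a)]
    return np.r_[np.c_[c,np.full(40,z0)],np.c_[c,np.full(40,z0+h)]]
def box(x,y,yaw,z0,L,W,H):
    q=np.array([[a*L/2,b*W/2,c] for a in(-1,1) for b in(-1,1) for c in(0,H)])
    c,s=np.cos(yaw),np.sin(yaw)
    return np.c_[x+q[:,0]*c-q[:,1]*s,y+q[:,0]*s+q[:,1]*c,z0+q[:,2]]
E
python3 - <<'E'
from workcell import env
import cv2,numpy as np,pickle
from h import *
P={n:env.grab_frame(n) for n in("scene","top")}
T={}
for n,p in P.items():
    im=p["image"].copy()
    for i,t in enumerate(["brake_tray","service_tray","inner_pad_center","outer_pad_center","bearing_center","oil_filter_center","fuel_filter_center","used_filter_center","stop_post"]):
        for d in env.trace(p,t):
            if d["score"]<.3: continue
            T.setdefault((n,t),[]).append((d["score"],d["mask"]))
            ys,xs=np.nonzero(d["mask"]);print(n,t,round(d["score"],2),d["mask"].sum(),int(xs.mean()),int(ys.mean()))
            c,_=cv2.findContours(d["mask"].astype(np.uint8),0,1);cv2.drawContours(im,c,-1,(255,0,255),1)
    cv2.imwrite(f"pics/tr_{n}.png",im)
pickle.dump((P,T),open("m.pkl","wb"))
p=P["top"]["image"]; crop(p,120,110,320,260,4,"pics/topA.png"); crop(p,300,150,400,250,6,"pics/topB.png")
crop(P["scene"]["image"],80,110,310,300,3,"pics/scA.png")
E
```

```text
scene brake_tray 0.94 5596 146 167
scene service_tray 0.87 4150 361 262
scene inner_pad_center 0.68 444 263 234
scene outer_pad_center 0.75 355 234 137
scene outer_pad_center 0.62 605 314 169
scene outer_pad_center 0.6 439 209 213
scene bearing_center 0.81 899 238 275
scene oil_filter_center 0.95 904 278 193
scene fuel_filter_center 0.68 981 171 249
scene used_filter_center 0.62 802 234 176
scene stop_post 0.7 764 171 157
top brake_tray 0.68 5110 351 203
top service_tray 0.77 2322 153 190
top inner_pad_center 0.5 170 226 180
top outer_pad_center 0.6 215 274 180
top outer_pad_center 0.5 213 215 260
top outer_pad_center 0.45 142 298 268
top bearing_center 0.88 307 228 141
top oil_filter_center 0.93 393 231 216
top fuel_filter_center 0.6 371 280 134
top used_filter_center 0.77 399 273 219
top stop_post 0.62 763 336 218
```

View pics/topA.png

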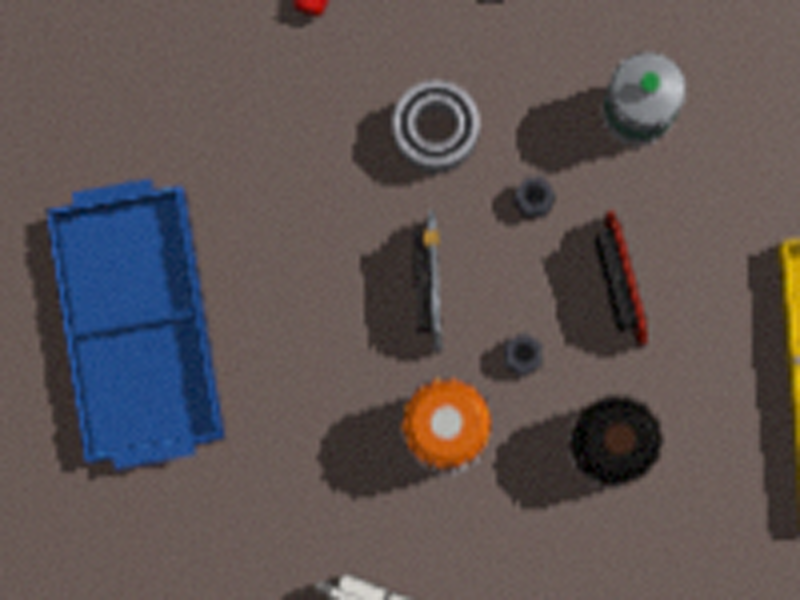

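View pics/topB.png

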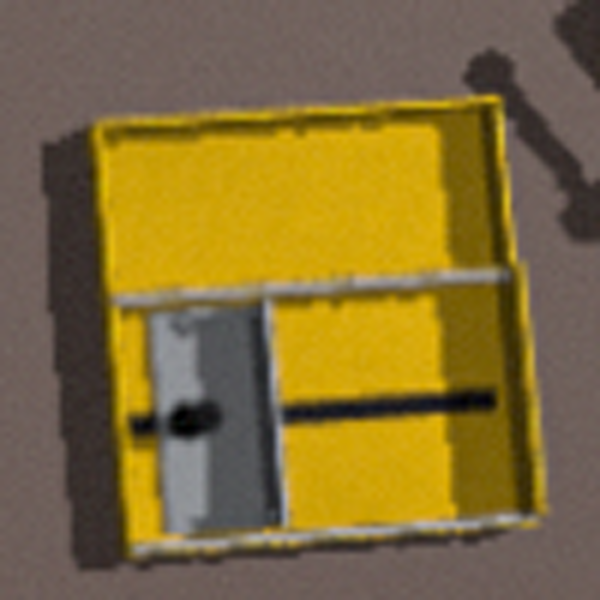

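View pics/scA.png

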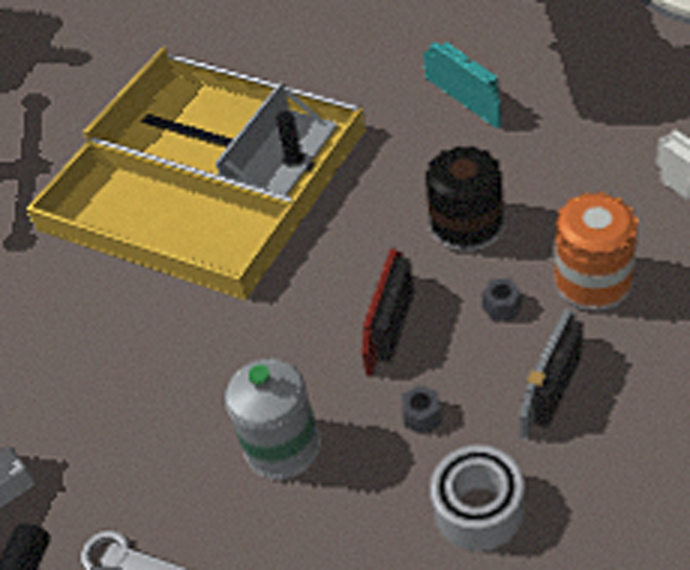

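```bash
cat > fit.py <<'E'
from h import *
import pickle
from scipy.optimize import minimize
P,T=pickle.load(open("m.pkl","rb"))
def best(n,t,uv):
    L=T[(n,t)]; return min((m for s,m in L),key=lambda m:np.hypot(*(np.array(np.nonzero(m)).mean(1)[::-1]-uv)))
def run(name,mk,x0,uvs,views=("scene","top"),step=None):
    ms={v:best(v,name,uvs[v]).astype(float) for v in views}
    def f(q): 
        return sum(1-np.minimum(a,m).sum()/np.maximum(a,m).sum() for v,m in ms.items() for a in [hull_mask(P[v],mk(q))])
    st=np.array(step); r=min((minimize(lambda s:f(np.array(x0)+s*st),k,method="Nelder-Mead",options=dict(maxiter=400,xatol=.01,fatol=1e-4,initial_simplex=np.r_[[k],k+np.eye(len(x0))])) for k in (np.zeros(len(x0)),-.5*np.ones(len(x0)))),key=lambda r:r.fun)
    q=np.array(x0)+r.x*st; print(name,views,"loss",round(r.fun,3),np.round(q,4)); return q
res={}
uv=dict(inner_pad_center=dict(scene=(263,234),top=(226,180)),outer_pad_center=dict(scene=(209,213),top=(274,180)))
z=dict(scene=(0,0),top=(0,0))
cy=dict(bearing_center=(.683,.067,.037,.064),oil_filter_center=(.456,.057,.08,.064),used_filter_center=(.453,-.06,.07,.064))
for k,(x,y,h,d) in cy.items():
    res[k]=run(k,lambda q:cyl(q[0],q[1],q[2],h,d),[x,y,0],z,step=[.01,.01,.01])
    for v in("scene","top"): run(k,lambda q:cyl(q[0],q[1],0,h,d),[x,y],z,(v,),step=[.01,.01])
ff=lambda q,z0:np.r_[cyl(q[0],q[1],z0,.068,.055),cyl(q[0],q[1],z0+.084,.014,.012)]
k="fuel_filter_center"; res[k]=run(k,lambda q:ff(q,q[2]),[.698,-.081,0],z,step=[.01,.01,.01])
for k,x,y in(("inner_pad_center",.566,.072),("outer_pad_center",.568,-.068)):
    res[k]=run(k,lambda q:box(q[0],q[1],q[2],q[3],.102,.017,.05),[x,y,1.6,0],uv[k],step=[.01,.01,.15,.01])
k="service_tray"
res[k]=run(k,lambda q:box(q[0],q[1],q[2],q[3],.19,.102,.028),[.534,.293,1.45,0],z,step=[.01,.01,.15,.01])
k="brake_tray"
res[k]=run(k,lambda q:box(q[0],q[1],q[2],q[3],.216,.208,.028),[.506,-.305,-.05,0],z,step=[.01,.01,.15,.01])
pickle.dump(res,open("res.pkl","wb"))
E
python3 fit.py
```

```text
bearing_center ('scene', 'top') loss 0.336 [ 0.6862  0.0693 -0.0016]
bearing_center ('scene',) loss 0.076 [0.687  0.0697]
bearing_center ('top',) loss 0.262 [0.6858 0.0697]
oil_filter_center ('scene', 'top') loss 0.181 [ 0.4621  0.0582 -0.007 ]
oil_filter_center ('scene',) loss 0.115 [0.4607 0.0576]
oil_filter_center ('top',) loss 0.081 [0.4618 0.0575]
used_filter_center ('scene', 'top') loss 0.193 [ 0.4535 -0.065  -0.0048]
used_filter_center ('scene',) loss 0.111 [ 0.4552 -0.064 ]
used_filter_center ('top',) loss 0.089 [ 0.4539 -0.0643]
fuel_filter_center ('scene', 'top') loss 0.124 [ 0.7048 -0.0829  0.0062]
inner_pad_center ('scene', 'top') loss 0.546 [ 0.5625  0.0737  3.2032 -0.0033]
outer_pad_center ('scene', 'top') loss 0.474 [ 0.569  -0.0697  0.2866 -0.0078]
service_tray ('scene', 'top') loss 0.119 [0.5352 0.2896 0.1953 0.0026]
brake_tray ('scene', 'top') loss 0.059 [ 0.506  -0.3023  0.0897 -0.0006]
```

```bash
cat > ov.py <<'E'
from h import *
import pickle
def rect(q,x0,x1,y0,y1,z):
    c,s=np.cos(q[2]),np.sin(q[2]); A=np.array([[x0,y0],[x1,y0],[x1,y1],[x0,y1]])
    t=np.linspace(0,1,9)[:-1,None]; A=np.concatenate([A[i]*(1-t)+A[(i+1)%4]*t for i in range(4)])
    return np.c_[q[0]+A[:,0]*c-A[:,1]*s,q[1]+A[:,0]*s+A[:,1]*c,np.full(len(A),z)]
def loops(res):
    L=[]
    for k,h,d in(("bearing_center",.037,.064),("bearing_center",.037,.034),("oil_filter_center",.08,.064),("used_filter_center",.07,.064),("fuel_filter_center",.098,.01),("fuel_filter_center",.06,.054)):
        if k in res:
            X=cyl(res[k][0],res[k][1],0,h,d);L+=[X[40:]]+([X[:40]] if h!=.098 else [])
    for k in("inner_pad_center","outer_pad_center"):
        if k in res:
            for z in(0,.05):L.append(rect(res[k],-.051,.051,-.0085,.0085,z))
    if "service_tray" in res:
        q=res["service_tray"]; L.append(rect(q,-.095,.095,-.051,.051,.028));L.append(rect(q,-.091,-.002,-.047,.047,.004));L.append(rect(q,.002,.091,-.047,.047,.004))
    if "brake_tray" in res:
        q=res["brake_tray"]; L.append(rect(q,-.108,.108,-.104,.104,.028));L.append(rect(q,.022,.104,-.1,.1,.003));L.append(rect(q,-.104,.018,-.104,-.1,.040));L.append(rect(q,-.104,.018,-.1,.1,.003))
    return L
def draw(p,res,x0,y0,x1,y1,s,path):
    im=cv2.resize(p["image"][y0:y1,x0:x1],None,fx=s,fy=s,interpolation=cv2.INTER_CUBIC)
    for X in loops(res):
        u=((proj(p,X)+.5-[x0,y0])*s*16).astype(np.int32); cv2.polylines(im,[u],True,(255,0,255),1,cv2.LINE_AA,4)
    cv2.imwrite(path,im)
E
python3 - <<'E'
from ov import *
P,T=pickle.load(open("m.pkl","rb"));res=pickle.load(open("res.pkl","rb"))
res["inner_pad_center"][2]=.06
draw(P["top"],res,120,110,320,260,4,"pics/ovA.png");draw(P["top"],res,305,155,400,250,6,"pics/ovB.png")
draw(P["scene"],res,80,120,300,300,3,"pics/ovC.png")
E
```

```text
(no output)
```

View pics/ovA.png

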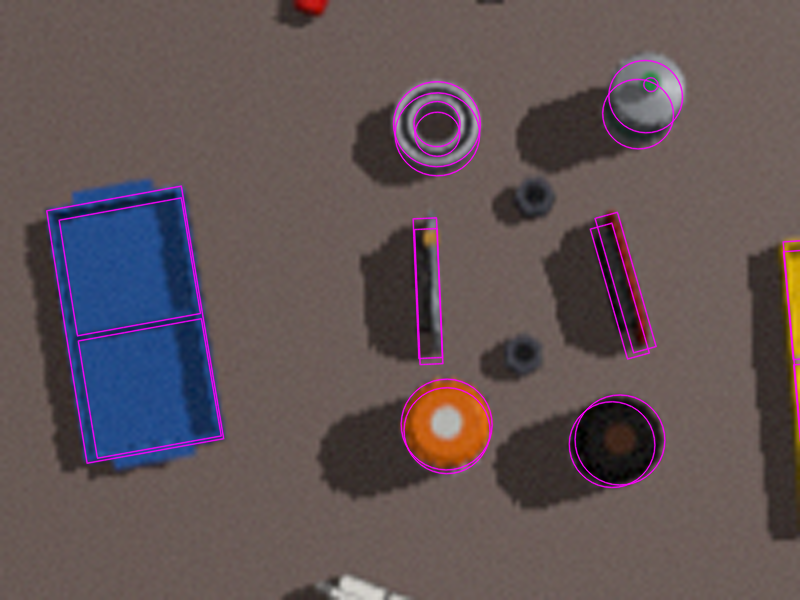

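View pics/ovB.png

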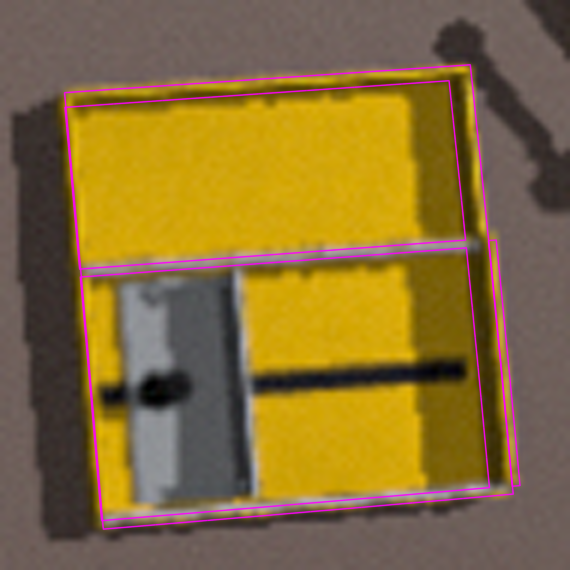

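View pics/ovC.png

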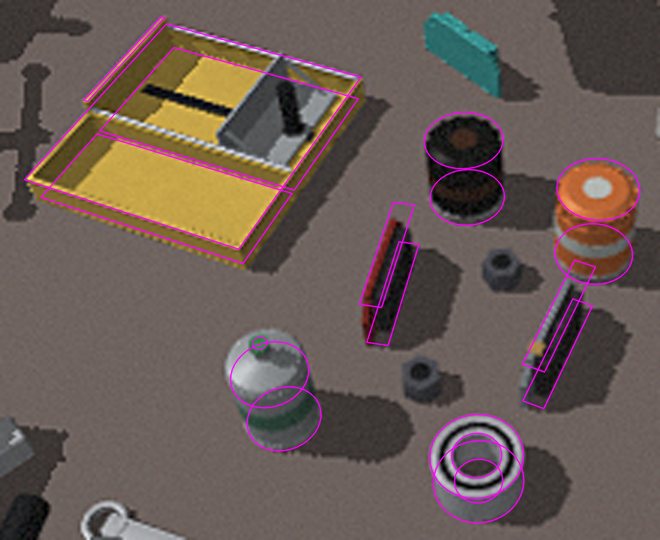

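```bash
cat > fit2.py <<'E'
exec(open("fit.py").read().split("res={}")[0])
res=pickle.load(open("res.pkl","rb"))
uv=dict(inner_pad_center=dict(scene=(263,234),top=(226,180)),outer_pad_center=dict(scene=(209,213),top=(274,180)))
for k,x,y,w in(("inner_pad_center",.566,.072,.05),("outer_pad_center",.568,-.068,.22)):
    res[k]=run(k,lambda q:box(q[0],q[1],q[2],0,.102,.017,.05),[x,y,w],uv[k],step=[.01,.01,.1])
    for v in("scene","top"):run(k,lambda q:box(q[0],q[1],q[2],0,.102,.017,.05),[x,y,w],uv[k],(v,),step=[.01,.01,.1])
k="fuel_filter_center";ff=lambda q:np.r_[cyl(q[0],q[1],0,.072,.055),cyl(q[0],q[1],.084,.014,.012)]
res[k]=run(k,ff,[.698,-.081],dict(scene=(0,0),top=(0,0)),step=[.01,.01])
pickle.dump(res,open("res.pkl","wb"))
from ov import *
draw(P["top"],res,200,120,300,200,8,"pics/ovD.png");draw(P["scene"],res,150,180,280,280,6,"pics/ovE.png")
E
python3 fit2.py
```

```text
inner_pad_center ('scene', 'top') loss 0.541 [0.5688 0.0746 0.0714]
inner_pad_center ('scene',) loss 0.242 [0.5707 0.0749 0.0978]
inner_pad_center ('top',) loss 0.277 [0.5647 0.0739 0.0432]
outer_pad_center ('scene', 'top') loss 0.492 [ 0.572  -0.0675  0.2939]
outer_pad_center ('scene',) loss 0.23 [ 0.5752 -0.0663  0.3146]
outer_pad_center ('top',) loss 0.256 [ 0.5691 -0.0685  0.2829]
fuel_filter_center ('scene', 'top') loss 0.138 [ 0.7045 -0.0838]
```

View pics/ovD.png

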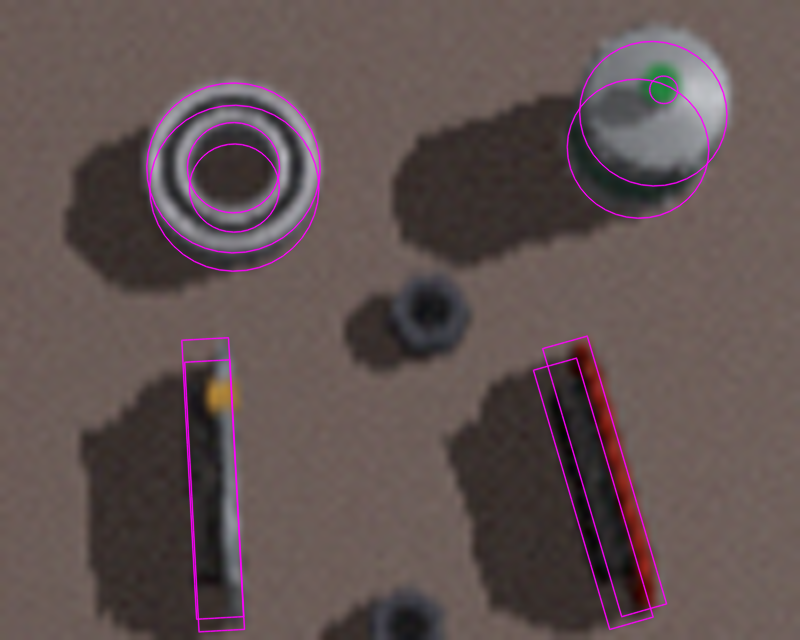

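View pics/ovE.png

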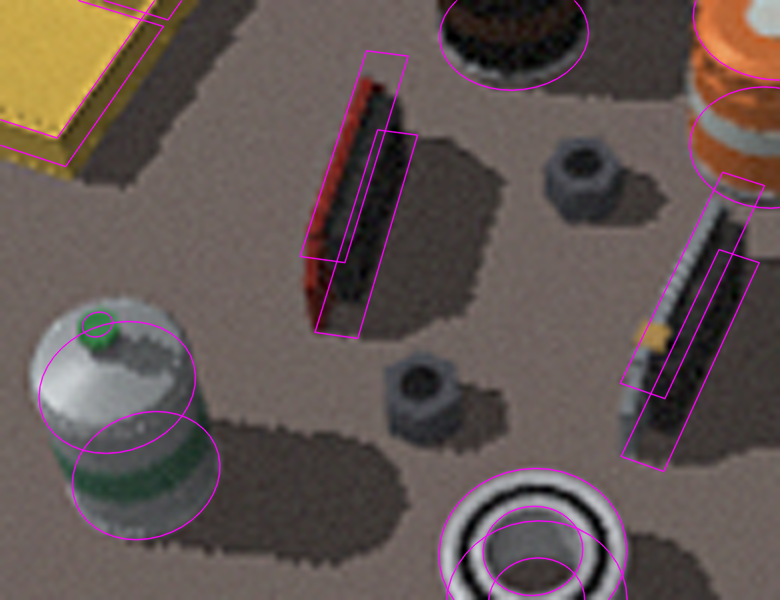

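```bash
cat > rb.py <<'E'
from workcell import env
import numpy as np,pickle
from h import *
from ov import draw
res=pickle.load(open("res.pkl","rb"))
res["inner_pad_center"]=np.array([.567,.0743,.055]);res["outer_pad_center"]=np.array([.571,-.0677,.282])
def T(tray,x,y):
    q=res[tray];c,s=np.cos(q[2]),np.sin(q[2]);return q[0]+x*c-y*s,q[1]+x*s+y*c
def rot(yaw): return [-90,0,float(np.degrees(yaw))]
def ms(x,y,z,yaw=None,rate=.25,fl=None):
    r=env.move_straight([float(x),float(y),float(z)],None if yaw is None else rot(yaw),rate=rate,force_limit=fl);return r
def st(m=""):
    s=env.read_state();print(m,"t",round(s["clock"],1),"pos",np.round(s["position"],4).tolist(),"F",np.round(s["force"],1).tolist(),"op",round(s["opening"],3));return s
def pick(x,y,yaw,z,zup,force=30,op=1.0):
    ms(x,y,.20,yaw);env.gripper_to(op);ms(x,y,z,rate=.15);st("at")
    env.gripper_to(0,force);s=st("grip");ms(x,y,zup,rate=.2);return st("up")
def place(x,y,yaw,z,op=1.0,zc=.2,fl=6):
    ms(x,y,zc,yaw);ms(x,y,z+.015,rate=.2);hit=ms(x,y,z-.004,rate=.04,fl=fl);st(f"down hit={hit}")
    env.gripper_to(op);ms(x,y,.2,rate=.2);st("left")
def snap(tag,boxes=((120,110,400,260,2.8),)):
    for n in("top","scene"):
        p=env.grab_frame(n);cv2.imwrite(f"pics/{tag}_{n}.png",cv2.resize(p["image"][100:310,60:410] if n=="scene" else p["image"][100:290,120:410],None,fx=2.2,fy=2.2,interpolation=cv2.INTER_CUBIC))
E
python3 - <<'E'
from rb import *
ox,oy=res["oil_filter_center"][:2]
ox,oy=.461,.0578
yaw=res["service_tray"][2]
for a in [T("service_tray",-.0465,0),T("service_tray",.0465,0),T("brake_tray",.063,0),T("brake_tray",-.043,-.07),T("brake_tray",-.043,.07)]:
    print(np.round(a,3), [env.inverse_kinematics([float(a[0]),float(a[1]),z],rot(yaw)) is not None for z in(.03,.2)])
s=pick(ox,oy,0,.033,.2)
snap("oil")
E
```

```text
[0.49  0.281] [True, True]
[0.581 0.299] [True, True]
[ 0.569 -0.297] [True, True]
[ 0.469 -0.376] [True, True]
[ 0.457 -0.236] [True, True]
at t 6.3 pos [0.4616, 0.0581, 0.0336] F [-0.8, 0.2, 0.4] op 0.996
grip t 6.9 pos [0.4612, 0.0579, 0.0333] F [-0.6, -0.5, 1.9] op 0.722
up t 7.9 pos [0.4597, 0.0574, 0.1983] F [-0.7, -0.1, -3.5] op 0.73
```

```bash
ls pics
```

```text
oil_scene.png
oil_top.png
ovA.png
ovB.png
ovC.png
ovD.png
ovE.png
scA.png
scene0.png
top0.png
topA.png
topB.png
tr_scene.png
tr_top.png
```

```bash
python3 - <<'E'
from rb import *
yaw=res["service_tray"][2]
place(*T("service_tray",-.0465,0),yaw,.037)
fx,fy=.7045,-.0835
pick(fx,fy,0,.034,.2)
snap("fuel")
E
```

```text
down hit=True t 10.3 pos [0.4899, 0.281, 0.0369] F [-0.2, 0.3, 3.1] op 0.731
left t 12.0 pos [0.4889, 0.2801, 0.1987] F [1.0, 0.4, -0.3] op 0.998
at t 15.3 pos [0.7054, -0.0835, 0.0353] F [-0.3, -0.8, 0.0] op 1.001
grip t 16.0 pos [0.7046, -0.0833, 0.0342] F [0.1, 1.4, 1.3] op 0.614
up t 17.0 pos [0.7034, -0.0834, 0.1979] F [-0.5, -0.6, -3.0] op 0.61
```

View pics/fuel_scene.png

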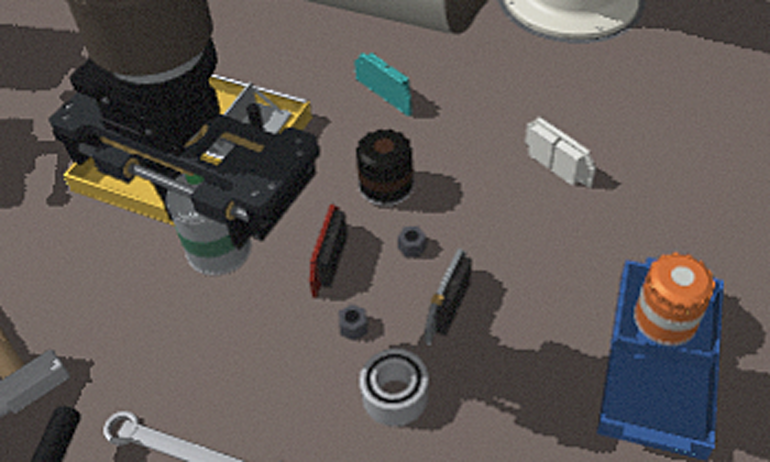

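View pics/fuel_top.png

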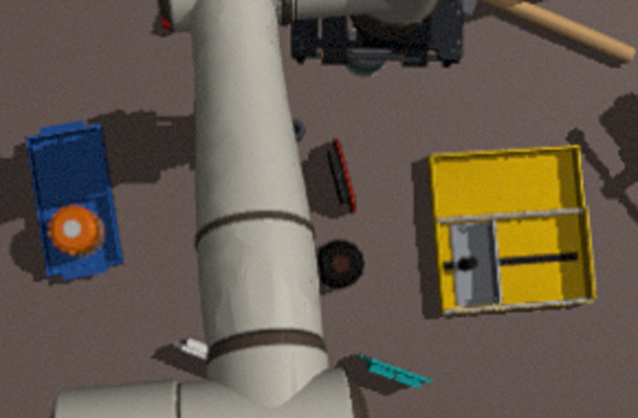

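Oil filter stands in the near blue pocket (scene ~675,297 in the crop) and the fuel filter is held upright. The body's long side runs along the jaw direction. Continuing with the fuel filter and bearing.

```bash
python3 - <<'E'
from rb import *
place(*T("service_tray",.0465,0),res["service_tray"][2],.038)
pick(.6865,.0695,0,.006,.15,force=40)
place(*T("brake_tray",.063,0),res["brake_tray"][2],.009,zc=.15)
ms(*T("brake_tray",-.03,.0),.3)
snap("brg")
E
```

```text
down hit=True t 20.2 pos [0.5811, 0.299, 0.0378] F [-0.5, -0.4, 4.1] op 0.61
left t 22.0 pos [0.5801, 0.2982, 0.1985] F [0.4, 0.0, -0.8] op 0.999
at t 24.8 pos [0.6873, 0.0697, 0.0072] F [-0.6, -0.1, -0.4] op 0.999
grip t 25.4 pos [0.6867, 0.0697, 0.0063] F [0.4, 1.3, 0.9] op 0.735
up t 26.2 pos [0.6849, 0.0693, 0.1476] F [0.1, -0.7, -4.7] op 0.733
down hit=True t 29.1 pos [0.5692, -0.2968, 0.0089] F [-0.6, 0.7, 3.3] op 0.735
left t 31.0 pos [0.568, -0.2963, 0.1985] F [0.4, -0.4, -0.6] op 0.995
```

View pics/brg_scene.png

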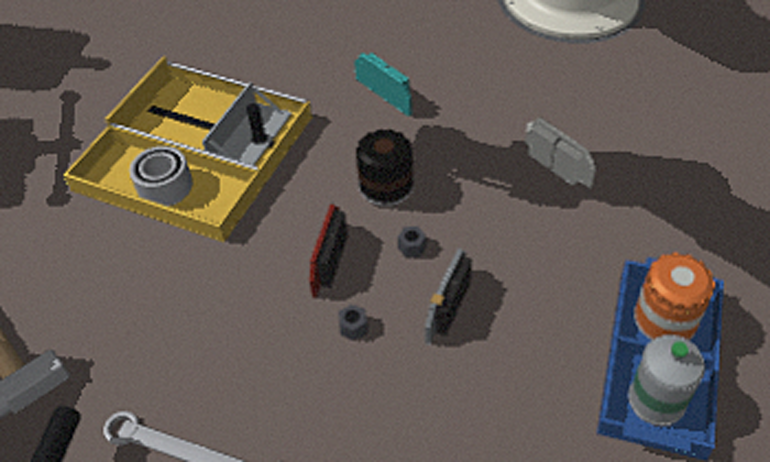

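View pics/brg_top.png

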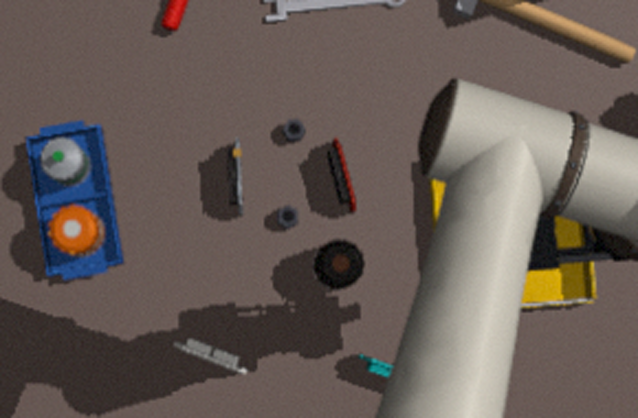

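```bash
python3 - <<'E'
from rb import *
by=res["brake_tray"][2]
x,y,a=res["outer_pad_center"]
pick(x,y,a,.012,.15,force=40,op=.6)
p=env.grab_frame("scene");cv2.imwrite("pics/pad1.png",cv2.resize(p["image"][100:310,60:410],None,fx=2.2,fy=2.2))
place(*T("brake_tray",-.043,-.069),by,.015,zc=.15,op=.27)
x,y,a=res["inner_pad_center"]
ms(x,y,.2,a)
snap("padA")
E
```

```text
at t 35.3 pos [0.5717, -0.0676, 0.0129] F [0.4, -0.1, 0.1] op 0.602
grip t 36.0 pos [0.5711, -0.0677, 0.0121] F [0.3, 0.3, 1.6] op 0.194
up t 36.8 pos [0.5696, -0.0676, 0.1483] F [0.0, -0.6, -3.3] op 0.191
down hit=True t 39.5 pos [0.4698, -0.375, 0.0149] F [0.1, 0.2, 3.0] op 0.199
left t 41.0 pos [0.4686, -0.3743, 0.1986] F [0.4, -0.4, 0.1] op 0.274
```

View pics/pad1.png

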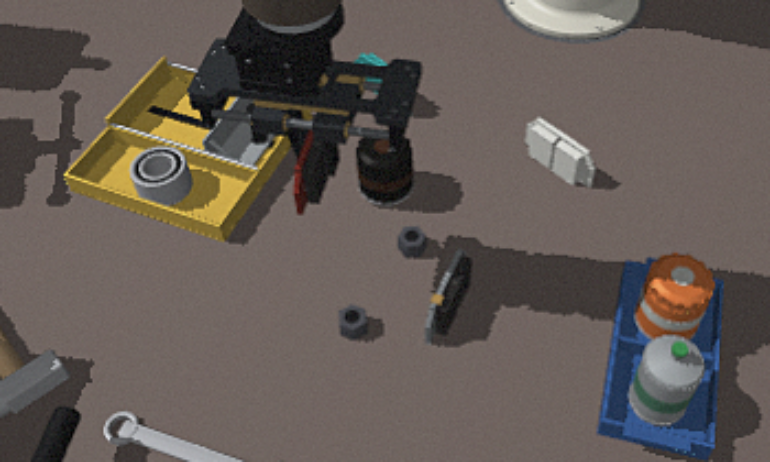

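View pics/padA_scene.png

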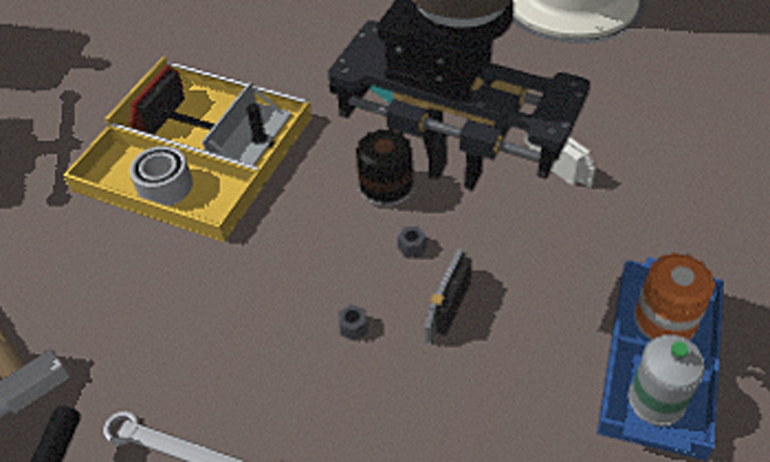

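View pics/padA_top.png

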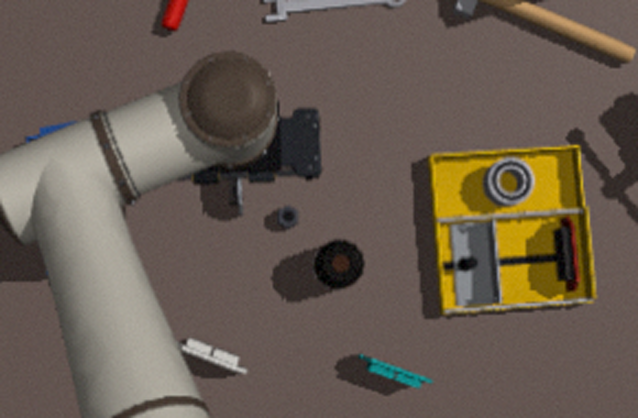

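```bash
python3 - <<'E'
from rb import *
by=res["brake_tray"][2]
x,y,a=res["inner_pad_center"]
pick(x,y,a,.012,.15,force=40,op=.6)
place(*T("brake_tray",-.043,-.030),by,.015,zc=.15,op=.27)
P=T("brake_tray",-.043,.16)
ms(*P,.25,by+np.pi/2)
st()
snap("padB")
P,_=pickle.load(open("m.pkl","rb"))
im=P["top"]["image"];res={"brake_tray":res["brake_tray"]}
# predicted post top ring for several y
from rb import T
import rb
p=P["top"];s=8;x0,y0,x1,y1=315,195,375,245
o=cv2.resize(im[y0:y1,x0:x1],None,fx=s*1.5,fy=s*1.5,interpolation=cv2.INTER_CUBIC)
for yy in(.062,.071,.080):
    c=rb.T("brake_tray",-.043,yy);u=((proj(p,cyl(*c,.002,.058,.016)[40:])+.5-[x0,y0])*s*1.5*16).astype(np.int32);cv2.polylines(o,[u],True,(255,0,255),1,cv2.LINE_AA,4)
cv2.imwrite("pics/post.png",o)
E
```

```text
at t 45.6 pos [0.5677, 0.0746, 0.0129] F [0.8, -0.4, -0.3] op 0.599
grip t 46.3 pos [0.567, 0.0743, 0.0121] F [0.4, 0.8, 0.7] op 0.195
up t 47.1 pos [0.5657, 0.074, 0.1483] F [0.0, 0.5, -3.7] op 0.194
down hit=True t 50.1 pos [0.4663, -0.3361, 0.0148] F [-0.1, -0.2, 2.7] op 0.194
left t 51.7 pos [0.4651, -0.3355, 0.1987] F [-0.0, 0.1, -0.3] op 0.265
 t 53.4 pos [0.4488, -0.147, 0.2497] F [0.2, 0.4, 0.3] op 0.27
```

View pics/post.png

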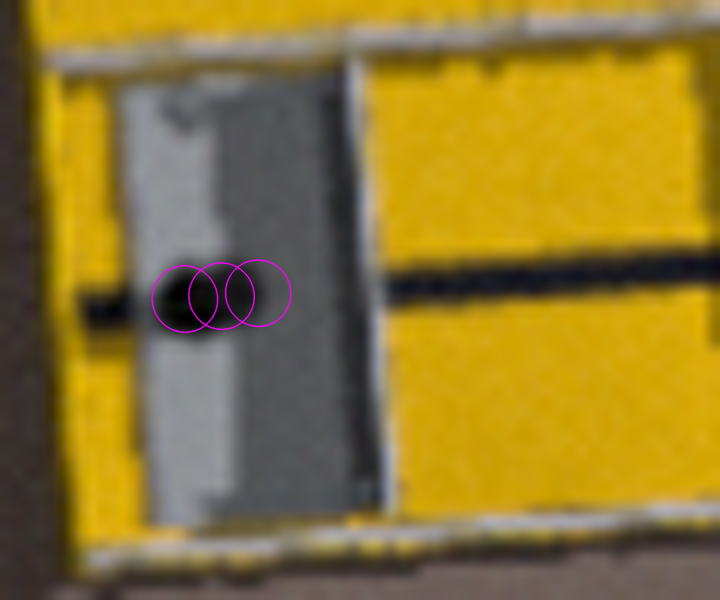

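View pics/padB_scene.png

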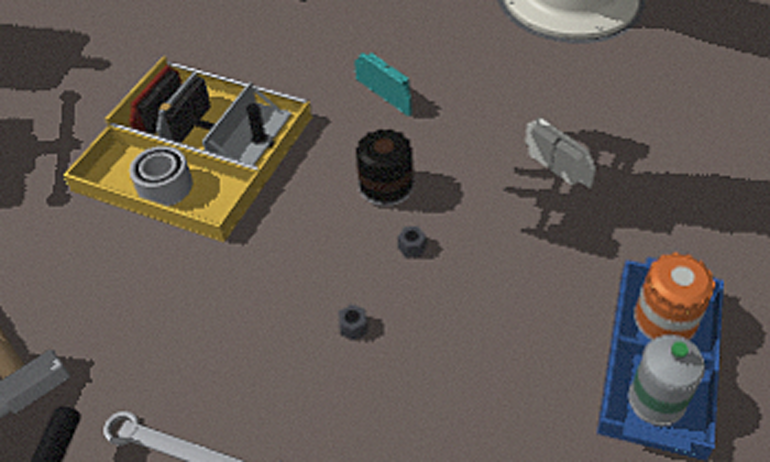

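View pics/padB_top.png

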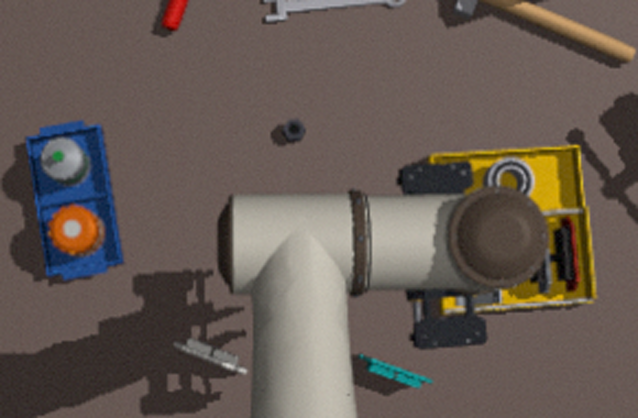

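```bash
python3 - <<'E'
from rb import *
by=res["brake_tray"][2]
env.gripper_to(0,10)
ms(*T("brake_tray",-.043,.122),.25)
ms(*T("brake_tray",-.043,.122),.036,rate=.15);st("down")
hit=ms(*T("brake_tray",-.043,-.02),.036,rate=.035,fl=18);s=st(f"push {hit}")
c=res["brake_tray"];d=np.array(s["position"][:2])-c[:2];print("tray y",-np.sin(c[2])*d[0]+np.cos(c[2])*d[1])
E
```

```text
down t 56.1 pos [0.4529, -0.1846, 0.0367] F [0.2, 0.2, -0.2] op 0.005
push True t 59.3 pos [0.4631, -0.3132, 0.0356] F [-0.0, 2.9, 0.5] op 0.004
tray y -0.006997774982879991
```

```bash
python3 - <<'E'
from rb import *
by=res["brake_tray"][2]
ms(*T("brake_tray",-.043,.03),.036,rate=.1)
ms(*T("brake_tray",-.043,.03),.2,rate=.2)
ms(.45,.12,.3)
st()
for n,b,s in(("top",(310,155,400,250),6),("scene",(80,110,220,220),5.5)):
    p=env.grab_frame(n);im=p["image"];x0,y0,x1,y1=b
    o=cv2.resize(im[y0:y1,x0:x1],None,fx=s,fy=s,interpolation=cv2.INTER_CUBIC);cv2.imwrite(f"pics/fin_{n}_raw.png",o.copy())
    def dl(X):
        u=((proj(p,X)+.5-[x0,y0])*s*16).astype(np.int32);cv2.polylines(o,[u],True,(255,0,255),1,cv2.LINE_AA,4)
    for yy in(-.022,-.034): dl(cyl(*T("brake_tray",-.043,yy),.002,.058,.016)[40:])
    cv2.imwrite(f"pics/fin_{n}.png",o)
snap("fin2")
p=env.grab_frame("scene")
print([(round(d["score"],2),np.round(d["xyz"],3)) for t in("used_filter_center","oil_filter_center","fuel_filter_center") for d in env.search_frame(p,t)])
E
```

```text
t 62.6 pos [0.4498, 0.1193, 0.2997] F [0.2, 0.3, 0.2] op 0.007
[(0.97, array([ 0.468, -0.056,  0.059])), (0.59, array([0.509, 0.279, 0.08 ])), (0.61, array([0.596, 0.299, 0.083]))]
```

View pics/fin_top.png

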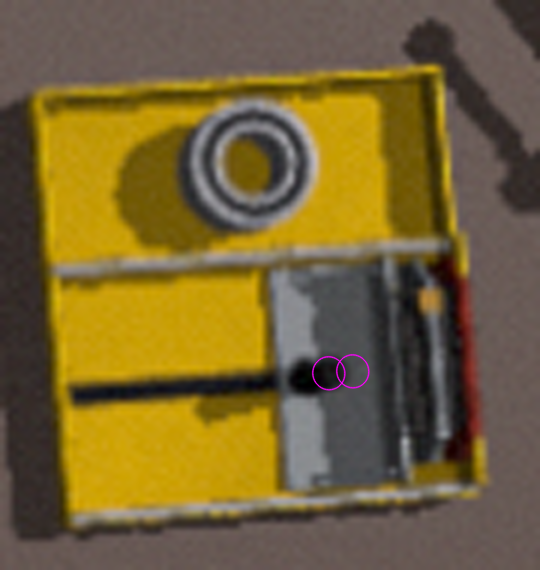

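View pics/fin_scene.png

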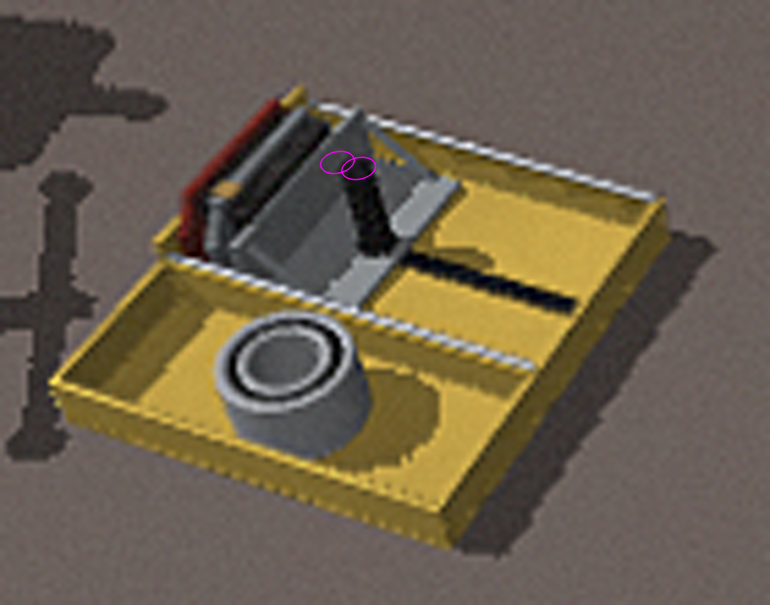

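View pics/fin2_scene.png

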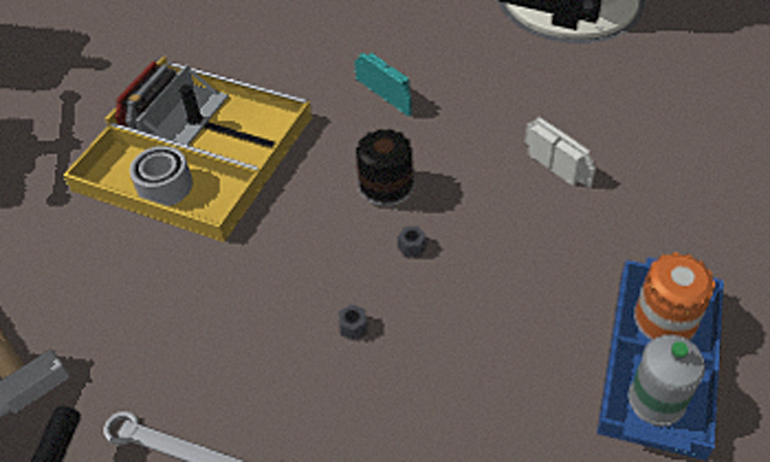

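```bash
python3 - <<'E'
from rb import *
from ov import rect
for n,b,s in(("top",(345,190,395,240),12),("scene",(100,120,180,180),9)):
    p=env.grab_frame(n);im=p["image"];x0,y0,x1,y1=b
    o=cv2.resize(im[y0:y1,x0:x1],None,fx=s,fy=s,interpolation=cv2.INTER_CUBIC);a=o.copy()
    def dl(X,c=(255,0,255)):
        u=((proj(p,X)+.5-[x0,y0])*s*16).astype(np.int32);cv2.polylines(o,[u],True,c,1,cv2.LINE_AA,4)
    q=res["brake_tray"]
    dl(cyl(*T("brake_tray",-.043,-.026),0,.06,.016)[40:])
    dl(rect(q,-.099,.013,-.066,-.062,.042),(0,255,0))
    dl(rect(q,-.094,.008,-.1,-.083,.053),(255,255,0)); dl(rect(q,-.094,.008,-.083,-.066,.053),(255,255,0))
    dl(rect(q,-.104,.018,-.104,-.1,.04),(0,0,255))
    cv2.imwrite(f"pics/z_{n}.png",o);cv2.imwrite(f"pics/zr_{n}.png",a)
E
```

```text
(no output)
```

View pics/z_top.png

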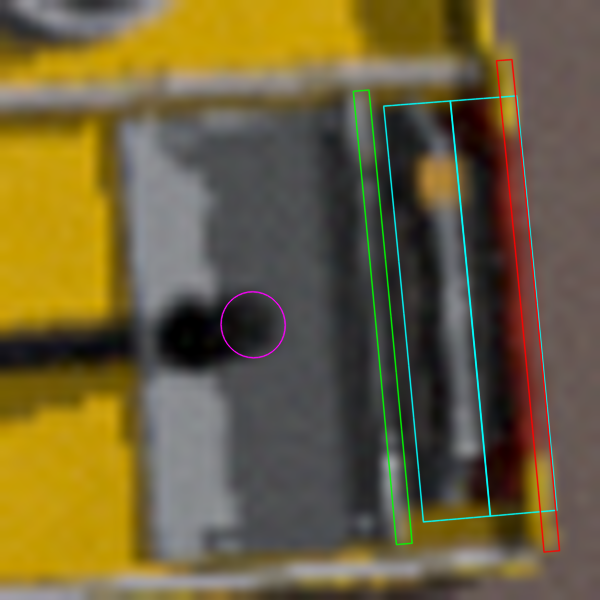

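View pics/zr_top.png

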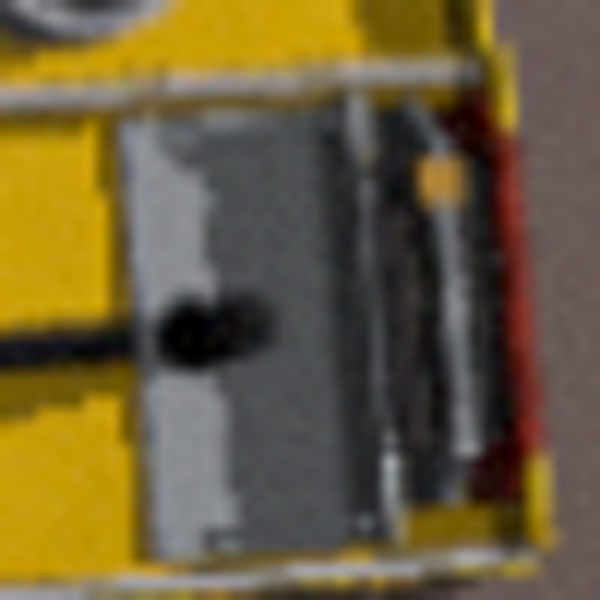

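View pics/z_scene.png

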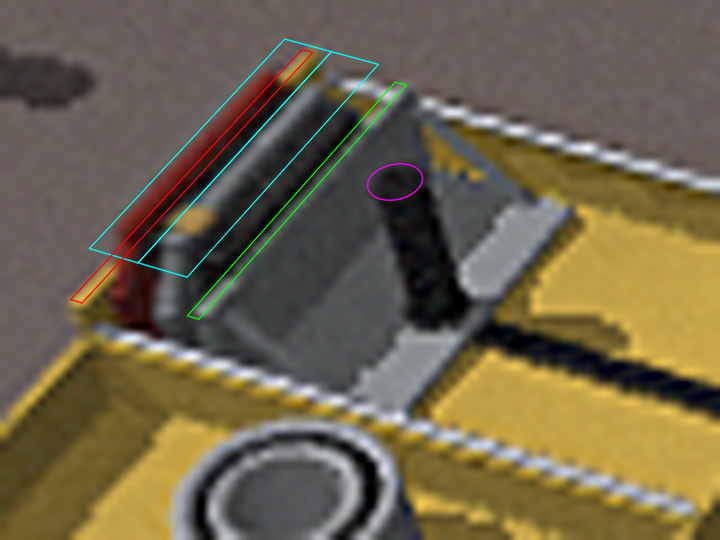

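View pics/zr_scene.png

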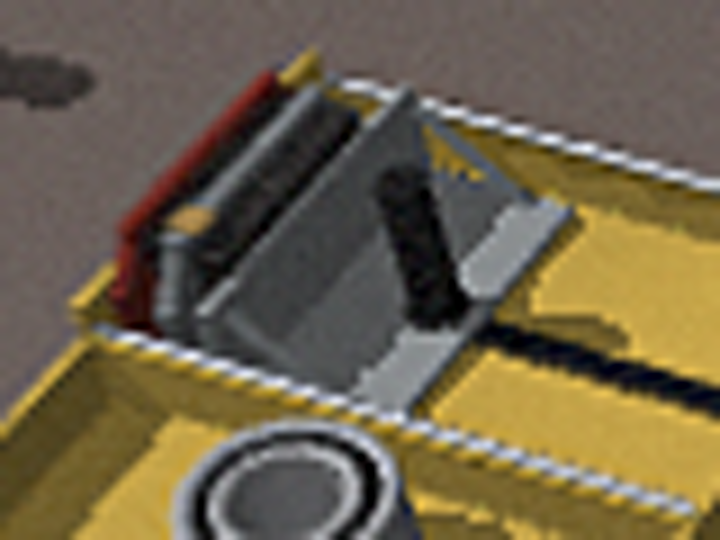

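```bash
python3 - <<'E'
from rb import *
s=st()
o=res;res2={"service_tray":o["service_tray"],"used_filter_center":o["used_filter_center"]}
for n,b,sc in(("scene",(210,150,410,320),3.5),("top",(120,110,320,260),4)):
    p=env.grab_frame(n);im=p["image"].copy()
    def dl(X): cv2.polylines(im,[((proj(p,X)+.5)*16).astype(np.int32)],True,(255,0,255),1,cv2.LINE_AA,4)
    a=T("service_tray",-.0465,0);f=T("service_tray",.0465,0)
    big=dict(p);
    x0,y0,x1,y1=b
    I=cv2.resize(p["image"][y0:y1,x0:x1],None,fx=sc,fy=sc,interpolation=cv2.INTER_CUBIC)
    for X in(cyl(*a,.004,.08,.064)[40:],cyl(*f,.004,.098,.012)[40:],cyl(*f,.004,.07,.055)[40:],cyl(*o["used_filter_center"][:2],0,.07,.064)[40:]):
        cv2.polylines(I,[((proj(p,X)+.5-[x0,y0])*sc*16).astype(np.int32)],True,(255,0,255),1,cv2.LINE_AA,4)
    cv2.imwrite(f"pics/ff_{n}.png",I)
E
```

```text
t 63.1 pos [0.45, 0.1199, 0.3] F [0.3, -0.3, -1.1] op 0.006
```

View pics/ff_scene.png

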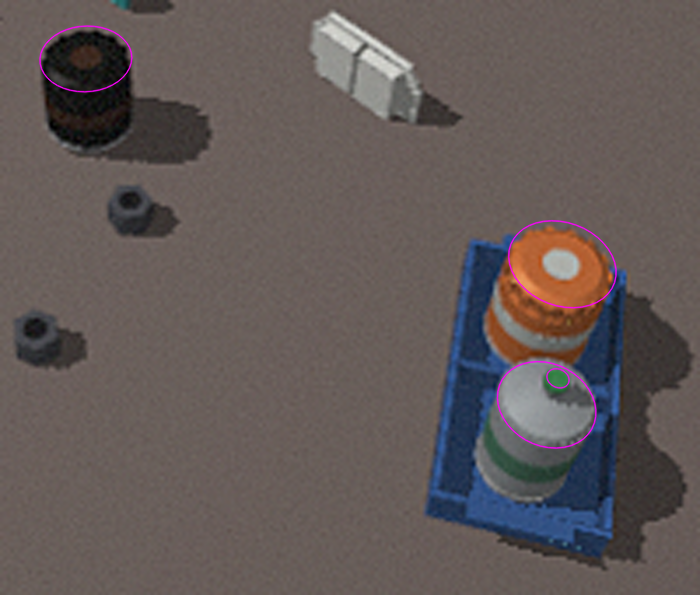

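View pics/ff_top.png

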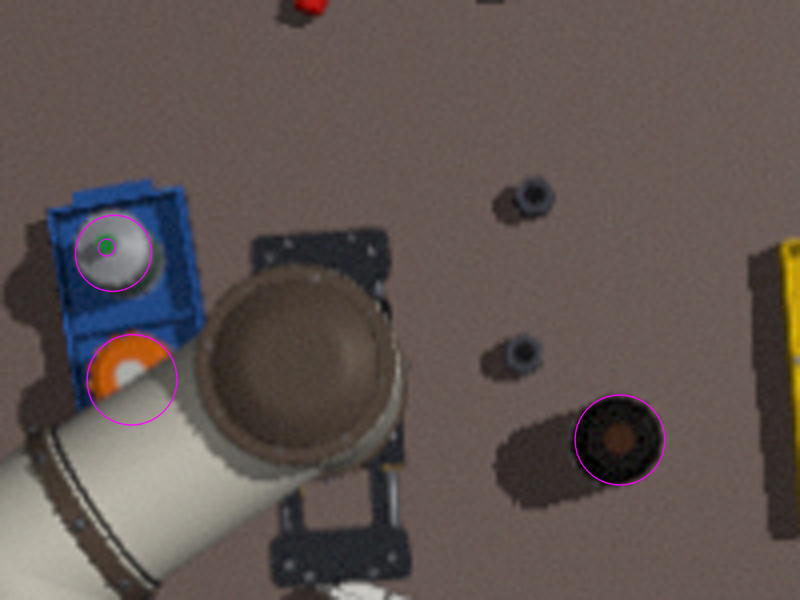

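All parts match the predicted upright poses, the used filter's outline still lies on its starting place, and the arm is clear of everything. I am handing in.

```bash
python3 -c "
from workcell import env
env.close_job()"
```

```text
the job is handed in; nothing more can be done
```

Both kits are made up and the job is handed in at about 63 s of the 136 s allowed; the system gives no verdict.

- **Filter kit:** The orange oil filter and the fuel filter stand upright, one in each blue-tray pocket. Both match their predicted outlines in the scene picture. From the top the arm half hid the oil filter in the last picture. The used black filter's outline is still on its starting position.
- **Brake kit:** The bearing lies flat in its pocket. The outer (red-brown) pad is at the end wall with the inner pad beside it, both on edge and parallel to the lane.
- **End stop:** I pushed it until an 18 N force change stopped the arm, above the 10 N it should need with both pads. Two figures for the post differ slightly but both lie inside the allowed -34 to -22 mm:
  - Overlays in both views put the post at about y = -26 mm.
  - The tool position gives about -24.5 mm, which relies on an assumed finger width and leaves only about 2.5 mm to the limit.

Nothing failed along the way. My initial pad yaw guess was wrong; I corrected it from the overlays before grasping.

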